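Make room and stand the fallen peg jar back up

TASK

The glass jar of clothes pegs has been knocked over, and the terracotta saucer is standing in its place, the green round. Slide the saucer along the surface, without lifting it, until it stands wholly on the blue round; then stand the jar upright, lid up, in the middle of the green round, setting it down rather than dropping it. Leave the other things where they are.

Things in the scene. Friction and masses are not known exactly. Their poses are not given: they have to be found in the camera images.
- jar: Square glass jar of pegs, round red lid, 118 mm long; lies on a flat side, axis level 30 mm up, two sides upright; cannot roll. Origin at its centre; z runs base to lid. Glass 60 x 60 mm, sides square to own x and y, from z -59 (base) to +33 mm; then neck; lid diameter 52, z +39 to +59 mm. Lid points ahead of the robot or up to just past its left or right. 0.2 to 0.45 kg, balanced near its centre.
- saucer: Round open terracotta saucer, outer diameter 114 mm at the foot, 120 mm at the rim, 26 mm high, wall 7 mm and floor 6 mm thick; its rim can be pinched from above. Origin at the centre of its underside, z up. 0.25 to 0.5 kg. Starts on the green round, up to 1 cm off its centre.
- green_mark: Green round with a white ring near its edge, diameter 160 mm, a flat vinyl sticker flush with the surface, nothing to catch on: the jar's place. Origin at its centre, on the surface. Fixed; to the left or the right of the blue one.
- blue_mark: Blue round with a white ring near its edge, diameter 160 mm, a flat vinyl sticker flush with the surface: the saucer's new place. Origin at its centre, on the surface. Fixed.
- dustpan: Bystander: yellow plastic dustpan 150 x 200 mm, 49 mm high at its back, with a handle 120 mm long towards its own +x, lying flat to the robot's left. Origin on the surface under the middle of the pan.
- trowel: Bystander: aluminium trowel with a wooden handle, 330 mm long along its own x (blade to +x), 32 mm high, lying flat to the robot's right. Origin on the surface near the join of blade and handle.
- detergent: Bystander: green plastic bottle with a blue cap, diameter 72 mm, 130 mm high, standing beyond the rounds. Origin under its centre.
- plant: Bystander: small plant in a terracotta pot, pot diameter 108 mm and 95 mm high, leaves to 180 mm, standing beyond the rounds. Origin under its centre.
- scrub_brush: Bystander: wooden scrubbing brush 160 x 45 mm, 46 mm high, lying beyond the rounds. Origin under its centre.
There are look-alikes about, which are no part of the job. Several things have the shape of the saucer; the one meant has the colours described above. What is shaped like the jar but black is not meant.

How it is judged:
By the outcome, as a careful person would: the job done as asked, in the order asked, and still so for the second after the job is handed in, with the robot touching nothing.
It also fails if it takes over 62 s, if anything falls off the work surface, if the arm or the gripper's body presses on something with over 40 N, if the wrist force passes 120 N, or if a joint passes its speed limit or range.

ROBOT

A 6-joint arm with a two-finger parallel gripper is mounted at the origin on the work surface. World frame = base frame: x ahead of the robot, y to its left, z up, the work surface at z = 0. Lengths are in m, angles in rad, forces in N, time in s.
With the tool pointing down it reaches from about 0.35 to 0.85 m from the base axis. Payload 8.1 kg.
Tool frame: the origin (TCP) lies at the very end of the fingers, on their centre line; the grasp point (between the pads) lies 19 mm behind it; z points along the fingers, y is the line along which they close (so a half turn about z gives the same grasp; the last joint's range is limited). The gripper opens to 93 mm and grips with 3 to 60 N. Pads are 15 mm wide; open, the fingers measure 128 mm over their backs; the gripper's body (75 mm by 188 mm) begins 65 mm behind the grasp point.
Start: joints at [1.135, 0.13, 1.488, -0, 1.523, -0.085], TCP at [0.206, 0.563, 0.219] pointing down, gripper open.
Joint ranges: [-2.96, 2.96], [-0.89, 2.26], [0.02, 2.5], [-1.34, 4.48], [0, 2.73], [-2.66, 2.66]. Speed limits (rad/s): [2.39, 2.39, 2.79, 3.14, 3.14, 3.14].

INTERFACE

Orientations are given as a rotation vector (axis times angle).
In Python, from plant import read_state, eyes, workorder gives the robot as it stands. The module is installed in compiled form; this text tells all that it offers.
- The arm moves only by the tool play_rows, never from a script. Its argument "targets" is one flat list of numbers, 4 for each row, row after row: the shift along the tool's x, y, z in cm, then the turn about the tool's z in degrees. In form: [dx, dy, dz, roll, dx, dy, dz, roll, ...]. A call has 1 to 8 rows; each row is the pose to reach, as a shift and turn from the pose commanded when the call began, along the tool's axes at that moment; what a row does not reach only later rows make up. A row lasts 1/12 s, in which the tool goes at most 41.7 mm and 7.16 degrees, less where a joint would pass 70% of its speed; a pose out of reach is approached as far as the arm can. A call with a gripper value outside its range is refused whole. "grip" is the finger opening in cm, from 0 to 9.3, set as the call begins (left out, the last holds). The fingers move at their own pace and stop on an object; "grip_force" is the grip in N (left out, the last holds). Time passes only in rows, so rows that repeat a pose let the fingers close. It gives the time, the measured TCP pose, the force, the opening and the grip force at its end, in the units of the state.
- read_state(): the state, without advancing time (a new reading comes with each control period).
- eyes.read_camera(name): name is "scene" or "top" or "wrist"; returns a dict with "image" (420x560x3 uint8, red, green, blue), "vfov" (degrees; the focal length in pixels is half the picture's height over the tangent of half this angle, whatever the lens; pixels are square), "cx", "cy" (the principal point, pixels), "cam_to_world" (4x4, takes a point from camera to world coordinates); the wrist camera has in their place "T_tool_cam" (4x4, takes a point from camera to tool coordinates, whose origin is the TCP and whose axes are the flange's). Camera axes: x right, y up, looking along -z (the intrinsics and any distortion apply to the point x, -y, -z); pixel columns grow to the right and rows downward; lengths in m; the calibration is good to about 2 mm. A picture is of the moment at which its call begins: read the wrist's pose just before it. There is no depth.
- workorder.close_job(): hands the job in; it is judged then, once.
The state is a dict: "t": time; "q": joint angles; "dq": joint speeds; "joint_torque": joint torques, N m; "tool_pos": TCP position; "orientation": TCP orientation; "force": force on the tool from outside, world axes, zero at the start; "wrist_torque": the same for the moment, N m; "opening": finger opening in m; "gripper_force": force on a finger pad.
Only numpy, scipy, OpenCV 4.12 (cv2) and the standard library are available. Lean on these libraries where they do the work, as an engineer would, in place of code of your own. Each camera call takes 0.05 s, during which the arm holds its last target. There are 200 camera calls.

## Working session

There is one attempt and no reset: what is moved stays moved. The work goes in short steps, Python scripts to look and compute and a tool call to move; the robot and the scene stay as the last step left them, time stands still between calls to the robot, and variables do not carry over. Pictures are saved under pics/ and viewed, at most 10 in all, crops included, and the job is handed in when it is done.

Besides the shell and the picture viewer there is one more tool, called after "Request:" by a JSON object that holds its "method" and its "body", one argument or row to a line. play_rows: Moves the arm, as the interface text tells. Its arguments: {"type":"object","properties":{"targets":{"type":"array"},"grip":{"type":"number"},"grip_force":{"type":"number"}},"required":["targets"]}

```bash
mkdir -p pics; ls
python3 - <<'E'
from plant import read_state, eyes
import cv2, json
s=read_state(); print({k:s[k] for k in("t","tool_pos","orientation","opening","force")})
for n in("top","scene"):
    c=eyes.read_camera(n); cv2.imwrite(f"pics/{n}0.png",c["image"][:,:,::-1]); print(n,{k:v for k,v in c.items() if k!="image"})
c=eyes.read_camera("wrist");print({k:v for k,v in c.items() if k!="image"})
E
```

```text
pics
{'t': 0.0, 'tool_pos': array([0.20591917, 0.56295339, 0.21759461]), 'orientation': array([-5.48114706e-01, -3.09292405e+00,  2.81086913e-03]), 'opening': 0.0931290733317171, 'force': array([-0.2716017 ,  0.21777513, -0.64178567])}
top {'vfov': 51.01570068002871, 'cx': 282.3878189446308, 'cy': 210.455335690109, 'cam_to_world': array([[-0.00599474,  0.99488821, -0.10080436,  0.48215665],
       [-0.99997173, -0.0064216 , -0.00391055, -0.0048608 ],
       [-0.00453788,  0.10077807,  0.99489858,  1.14733786],
       [ 0.        ,  0.        ,  0.        ,  1.        ]])}
scene {'vfov': 46.222776703270334, 'cx': 281.566556677937, 'cy': 211.12078529889578, 'cam_to_world': array([[-7.97184116e-01, -4.75281766e-01,  3.72296558e-01,
         1.02882056e+00],
       [ 6.03735956e-01, -6.28200161e-01,  4.90782491e-01,
         5.84657265e-01],
       [ 6.16788899e-04,  6.16012825e-01,  7.87735882e-01,
         1.03050329e+00],
       [ 0.00000000e+00,  0.00000000e+00,  0.00000000e+00,
         1.00000000e+00]])}
{'vfov': 71.02864447963158, 'cx': 277.9983996648206, 'cy': 210.10383390704746, 'T_tool_cam': array([[-1.51296266e-04,  9.69663488e-01,  2.44443648e-01,
         6.56270278e-02],
       [ 9.99999797e-01, -4.56176108e-06,  6.37036837e-04,
        -6.43985957e-04],
       [ 6.18826455e-04,  2.44443695e-01, -9.69663291e-01,
        -1.65466478e-01],
       [ 0.00000000e+00,  0.00000000e+00,  0.00000000e+00,
         1.00000000e+00]])}
```

View pics/top0.png

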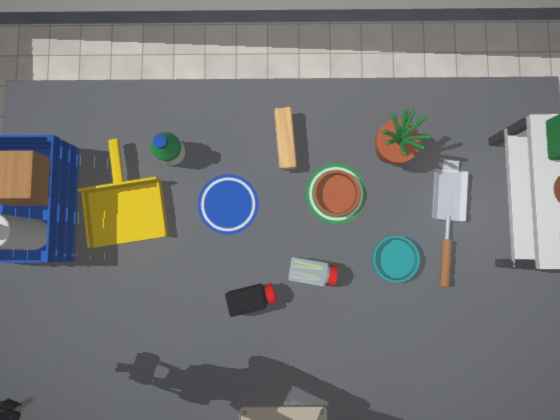

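View pics/scene0.png

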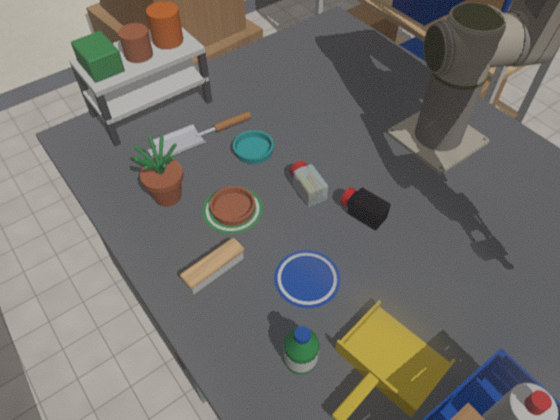

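The top view shows the jar at (313,271) with its lid to the right at (335,275). The saucer is on the green round at (336,194), the blue round is at (228,204), the brush is at (286,138), and the black look-alike is at (250,298). The scene view agrees. Next I'll measure these.

```bash
cat > h.py <<'E'
import numpy as np, cv2
from plant import read_state, eyes
from scipy.spatial.transform import Rotation as R
def cam(n):
    s=read_state(); c=eyes.read_camera(n); 
    if n=="wrist":
        T=np.eye(4);T[:3,:3]=R.from_rotvec(s["orientation"]).as_matrix();T[:3,3]=s["tool_pos"];c["cam_to_world"]=T@c["T_tool_cam"]
    return c
def pt(c,uv,z):
    uv=np.atleast_2d(np.asarray(uv,float)); f=210/np.tan(np.radians(c["vfov"]/2)); T=c["cam_to_world"]
    d=np.c_[(uv[:,0]-c["cx"])/f,-(uv[:,1]-c["cy"])/f,-np.ones(len(uv))]@T[:3,:3].T
    return T[:3,3]+d*((z-T[2,3])/d[:,2])[:,None]
def blobs(c,lo,hi,amin=60,close=0):
    m=cv2.inRange(cv2.cvtColor(c["image"],cv2.COLOR_RGB2HSV),lo,hi)
    if close: m=cv2.morphologyEx(m,cv2.MORPH_CLOSE,np.ones((close,close)))
    return sorted([k[:,0] for k in cv2.findContours(m,0,1)[0] if cv2.contourArea(k)>amin],key=lambda k:-cv2.contourArea(k))
def go(xyz,closedir):
    "tool-frame shift (cm) and roll (deg) so TCP gets to xyz with tool y along world angle closedir (mod 180)"
    s=read_state();M=R.from_rotvec(s["orientation"]).as_matrix()
    d=M.T@(np.array(xyz)-s["tool_pos"])*100
    v=M.T@[np.cos(closedir),np.sin(closedir),0]; r=np.degrees(np.arctan2(-v[0],v[1])); r=(r+90)%180-90
    print("shift cm",d.round(2),"roll",r.round(1),"q6",s["q"][5].round(2))
E
python3 - <<'E'
from h import *
c=cam("top")
def rep(n,lo,hi,z,**k):
    for b in blobs(c,lo,hi,**k)[:4]:
        p=pt(c,b,z)[:,:2]; (x,y),r=cv2.minEnclosingCircle(p.astype(np.float32)); (rc,wh,a)=cv2.minAreaRect(p.astype(np.float32))
        print(n,b.mean(0).round(),"circ",round(x,4),round(y,4),round(r,4),"rect",np.round(rc,4),np.round(wh,3),round(a,1),"xmin",p[:,0].min().round(3))
rep("blue",(105,150,60),(130,255,255),0,close=5)
rep("green",(50,120,60),(75,255,255),0)
rep("terra",(3,130,60),(12,255,220),.026)
rep("red",(0,200,80),(2,255,255),.03,amin=20)
rep("jar",(80,20,110),(105,130,255),.06,close=5)
rep("brush",(10,60,120),(20,200,255),.046)
M=R.from_rotvec(read_state()["orientation"]).as_matrix();print(M.round(3))
E
```

```text
blue [ 40. 201.] circ 0.638 0.6501 0.1952 rect [0.6382 0.6445] [0.338 0.207] 1.9 xmin 0.47
blue [228. 204.] circ 0.617 0.143 0.0789 rect [0.6169 0.1437] [0.155 0.153] 89.6 xmin 0.54
blue [160. 141.] circ 0.7867 0.3262 0.0185 rect [0.7867 0.3262] [0.035 0.033] 89.6 xmin 0.77
green [554. 136.] circ 0.793 -0.7237 0.0596 rect [ 0.7931 -0.7209] [0.032 0.116] 86.0 xmin 0.736
green [165. 146.] circ 0.7728 0.3102 0.0378 rect [0.7704 0.3091] [0.07 0.07] 49.2 xmin 0.738
green [407. 130.] circ 0.809 -0.3329 0.0632 rect [ 0.813 -0.339] [0.122 0.111] 41.8 xmin 0.747
green [331. 192.] circ 0.6432 -0.1407 0.0789 rect [ 0.6442 -0.1365] [0.146 0.156] 77.9 xmin 0.565
terra [336. 193.] circ 0.641 -0.1397 0.0585 rect [ 0.6402 -0.1398] [0.116 0.114] 89.6 xmin 0.583
terra [391. 143.] circ 0.7746 -0.2986 0.0568 rect [ 0.7652 -0.2815] [0.112 0.074] 29.6 xmin 0.72
jar [404. 264.] circ 0.4633 -0.2935 0.1191 rect [ 0.459  -0.2972] [0.224 0.177] 4.3 xmin 0.346
jar [308. 271.] circ 0.4418 -0.061 0.0535 rect [ 0.4421 -0.0619] [0.094 0.061] 78.8 xmin 0.406
brush [ 15. 174.] circ 0.6917 0.6793 0.0727 rect [0.6904 0.6792] [0.083 0.122] 90.0 xmin 0.63
brush [285. 137.] circ 0.7819 -0.0072 0.081 rect [ 0.7817 -0.0081] [0.16  0.045] 4.6 xmin 0.702
brush [445. 263.] circ 0.4615 -0.4032 0.0583 rect [ 0.4614 -0.4034] [0.024 0.116] 84.0 xmin 0.404
[[-0.939  0.344 -0.   ]
 [ 0.344  0.939 -0.001]
 [ 0.    -0.001 -1.   ]]
```

Run:
```python
from h import *
go((0.641,-0.084,0.16),np.pi/2)
```

```text
shift cm [-63.09 -45.82   5.84] roll -20.1 q6 -0.09
```

Request:
{"method": "play_rows", "body": {
  "targets": [-3,-2,0,0,-6,-4.4,0,-3,-9,-6.5,0,-6,-12,-8.7,0.5,-10,-15,-11,1,-14,-18,-13,1.5,-18,-21,-15.3,2,-20.1,-24,-17.4,2,-20.1],
  "grip": 5
}}

```text
t: 0.87
tool_pos: [0.3717, 0.3155, 0.1974]
orientation: [0.005, -3.14, 0.002]
force: [1.2, -0.0, -0.3]
opening: 0.0506
gripper_force: 0.0
```

Run:
```python
from h import *
go((0.641,-0.084,0.16),np.pi/2)
```

```text
shift cm [-26.82 -40.02   3.75] roll 0.2 q6 -0.98
```

Request:
{"method": "play_rows", "body": {
  "targets": [-2.2,-3.2,0,0,-4.5,-6.6,0,0,-6.7,-10,0,0,-9,-13.4,0.5,0,-11.2,-16.8,1,0,-13.5,-20,1.5,0,-15.7,-23.4,2,0,-18,-26.8,2,0]
}}

```text
t: 1.53
tool_pos: [0.5517, 0.0477, 0.1773]
orientation: [-0.0, -3.14, -0.0]
force: [0.3, 1.5, 0.1]
opening: 0.0502
gripper_force: 0.0
```

Request:
{"method": "play_rows", "body": {
  "targets": [-2.2,-3.2,0.5,0,-4.4,-6.6,1,0,-6.6,-10,1.5,0,-8.8,-13.2,1.7,0,-8.8,-13.2,1.7,0,-8.8,-13.2,1.7,0]
}}

```text
t: 2.03
tool_pos: [0.6397, -0.0843, 0.1599]
orientation: [-0.005, -3.139, -0.001]
force: [-0.3, 0.9, 0.7]
opening: 0.0501
gripper_force: 0.0
```

Run:
```python
from h import *
c=cam("wrist"); cv2.imwrite("pics/w1.png",c["image"][:,:,::-1])
for b in blobs(c,(3,130,60),(12,255,220),close=9)[:2]:
    p=pt(c,b,.026)[:,:2]; print(b.min(0),b.max(0),np.round(cv2.minEnclosingCircle(p.astype(np.float32)),4) if 0 else cv2.minEnclosingCircle(p.astype(np.float32)))
go((0.641,-0.084,0.012),np.pi/2)
```

```text
[169 169] [207 247] ((0.6476205587387085, -0.17562073469161987), 0.042398788034915924)
[ 31 315] [ 43 346] ((0.7932316064834595, -0.36845314502716064), 0.021032137796282768)
shift cm [-0.18 -0.13 14.86] roll -0.1 q6 -1.78
```

View pics/w1.png

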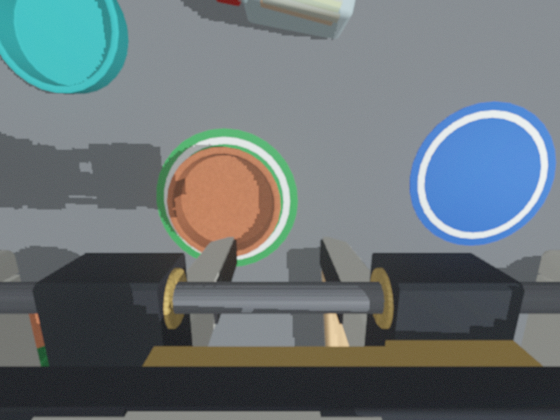

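The wrist view shows the saucer rim spanning columns 168–281 at about row 202, with both fingers straddling its right rim.

Run:
```python
from h import *
c=cam("wrist")
print(pt(c,[(168,200),(281,205),(224,148),(224,254)],.026).round(4))
for b in blobs(c,(2,90,40),(16,255,255),close=7)[:1]:
    print(b.min(0),b.max(0),cv2.minEnclosingCircle(pt(c,b,.026)[:,:2].astype(np.float32)))
```

```text
[[ 0.6378 -0.1988  0.026 ]
 [ 0.6433 -0.081   0.026 ]
 [ 0.5848 -0.138   0.026 ]
 [ 0.6981 -0.1432  0.026 ]]
[166 147] [277 254] ((0.6422469615936279, -0.14287057518959045), 0.05888836830854416)
```

Request:
{"method": "play_rows", "body": {
  "targets": [-0.1,-0.1,3.5,0,-0.1,-0.1,7,0,-0.1,-0.1,10.5,0,-0.1,-0.1,13,0,-0.1,-0.1,14.2,0,-0.1,-0.1,14.7,0,-0.1,-0.1,14.7,0],
  "grip": 4
}}

```text
t: 2.72
tool_pos: [0.6403, -0.0824, 0.0146]
orientation: [0.002, -3.141, -0.0]
force: [-0.0, 0.3, 0.3]
opening: 0.0401
gripper_force: 0.0
```

Request:
{"method": "play_rows", "body": {
  "targets": [0,0,0,0,0,0,0,0,0,0,0,0,0,0,0,0,0,0,0,0,0,0,0,0],
  "grip": 0,
  "grip_force": 20
}}

```text
t: 3.22
tool_pos: [0.6417, -0.0844, 0.0159]
orientation: [0.0, 3.14, -0.002]
force: [0.0, -3.2, 4.9]
opening: 0.0083
gripper_force: 19.6
```

Request:
{"method": "play_rows", "body": {
  "targets": [0.4,0.8,0,0,1.4,2.3,0,0,2.6,4,0,0,3.6,6,0,0,4.4,8,0,0,5,10,0,0,5.2,12,0,0,5.2,14,0,0]
}}

```text
t: 3.88
tool_pos: [0.5893, 0.0562, 0.0159]
orientation: [0.001, 3.14, -0.003]
force: [0.3, -6.4, 5.0]
opening: 0.0081
gripper_force: 19.7
```

Request:
{"method": "play_rows", "body": {
  "targets": [-0.1,2,0,0,-0.4,4,0,0,-0.8,6,0,0,-1.3,8,0,0,-1.8,10,0,0,-2.3,12,0,0,-2.7,13.5,0,0,-2.8,14.3,0,0]
}}

```text
t: 4.55
tool_pos: [0.6178, 0.2003, 0.0159]
orientation: [-0.001, 3.14, -0.002]
force: [-0.8, -9.3, 9.8]
opening: 0.0082
gripper_force: 19.8
```

Run:
```python
from h import *
c=cam("top"); cv2.imwrite("pics/t2.png",c["image"][120:320,130:430,::-1].repeat(2,0).repeat(2,1))
for b in blobs(c,(2,110,50),(14,255,230),close=7)[:4]:
    print(b.mean(0),cv2.minEnclosingCircle(pt(c,b,.026)[:,:2].astype(np.float32)))
```

```text
[398.7106599  140.29441624] ((0.7741802930831909, -0.2969735860824585), 0.06146259978413582)
[232.712 208.512] ((0.6148679256439209, 0.1440334916114807), 0.057534344494342804)
[ 14.61111111 183.76190476] ((0.666680097579956, 0.6900069117546082), 0.04698247089982033)
[445.28 263.41] ((0.4612603187561035, -0.409268319606781), 0.057606473565101624)
```

View pics/t2.png

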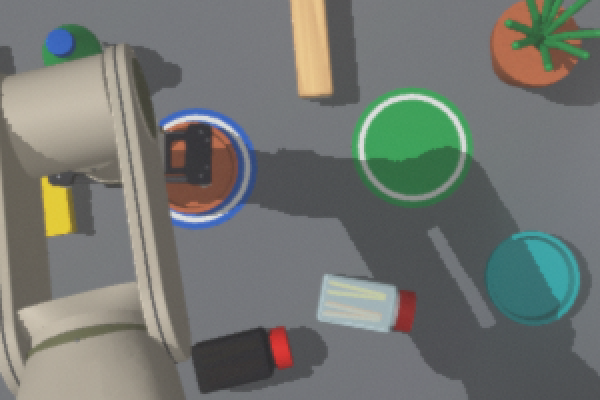

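The saucer, at crop position (200,168), is concentric with the blue round. The green round is now empty and the jar is undisturbed. I'll release the saucer and rise.

Request:
{"method": "play_rows", "body": {
  "targets": [0,0,0,0,0,0,0,0,0,0,-0.5,0,0,0,-2,0,0,0,-5,0,0,0,-9,0,0,0,-12,0,0,0,-14,0],
  "grip": 3.5
}}

```text
t: 5.27
tool_pos: [0.6184, 0.1997, 0.1606]
orientation: [0.001, 3.136, 0.002]
force: [0.5, 0.6, 0.2]
opening: 0.035
gripper_force: 0.0
```

Run:
```python
from h import *
c=cam("top")
for n,lo,hi,z in(("terra",(2,110,50),(14,255,230),.026),("blue",(105,120,40),(130,255,255),0),("green",(50,100,30),(75,255,255),0),("jar",(80,20,80),(105,130,255),.06)):
  for b in blobs(c,lo,hi,close=5):
    p=pt(c,b,z)[:,:2].astype(np.float32);o,r=cv2.minEnclosingCircle(p)
    if .04<r<.085: print(n,np.round(o,4),round(r,4),cv2.minAreaRect(p) if n=="jar" else "")
u=np.array([-.194,-.981]); g=np.array([.4396,-.0747])+.022*u
print(g); go((*g,.16),np.radians(-11.2)); print(read_state()["tool_pos"])
```

```text
terra [0.6156 0.1465] 0.0582 
terra [ 0.773  -0.2967] 0.0602 
terra [ 0.46   -0.4142] 0.0581 
terra [0.6769 0.7174] 0.0452 
blue [0.6169 0.1427] 0.0795 
green [ 0.6436 -0.141 ] 0.0795 
green [ 0.8083 -0.3326] 0.064 
green [ 0.793 -0.725] 0.0619 
jar [ 0.4419 -0.062 ] 0.0529 ((0.44303804636001587, -0.061630189418792725), (0.09467804431915283, 0.061291538178920746), 79.65034484863281)
[ 0.435332 -0.096282]
shift cm [ 18.48 -29.65   0.19] roll -78.8 q6 -1.34
[0.6201831  0.20015191 0.16465067]
```

Request:
{"method": "play_rows", "body": {
  "targets": [1,-1.8,0,6,2.2,-3.6,0,13,3.4,-5.4,0,20,4.6,-7.4,0,27,5.8,-9.4,0,34,7,-11.2,0,41,8.2,-13,0,48,9.2,-14.8,0,55],
  "grip": 9.2
}}

```text
t: 5.98
tool_pos: [0.5238, 0.0506, 0.1555]
orientation: [1.459, 2.782, 0.0]
force: [0.5, -0.8, 0.4]
opening: 0.0839
gripper_force: 0.0
```

Run:
```python
from h import *
go((.4353,-.0963,.16),np.radians(-11.0));print(read_state()["tool_pos"])
```

```text
shift cm [ -7.06 -15.63  -0.45] roll 45.6 q6 -0.61
[0.52384546 0.05060668 0.15551876]
```

Request:
{"method": "play_rows", "body": {
  "targets": [-1,-2.2,-0.2,7,-2,-4.4,-0.4,14,-3,-6.6,-0.4,21,-4,-8.9,-0.4,28,-5,-11.2,-0.4,35,-6.1,-13.5,-0.4,41,-7.1,-15.6,-0.4,45.6,-7.1,-15.6,-0.4,45.6]
}}

```text
t: 6.65
tool_pos: [0.4361, -0.0989, 0.1595]
orientation: [2.424, 1.997, -0.001]
force: [-0.2, 0.5, -0.1]
opening: 0.0919
gripper_force: 0.0
```

Request:
{"method": "play_rows", "body": {
  "targets": [0,0,0,0,0,0,0,0]
}}

```text
t: 6.82
tool_pos: [0.438, -0.0958, 0.1593]
orientation: [2.416, 2.007, 0.002]
force: [-0.1, -0.8, -0.5]
opening: 0.092
gripper_force: 0.0
```

Run:
```python
from h import *
c=cam("wrist"); cv2.imwrite("pics/w3.png",c["image"][:,:,::-1])
go((.4353,-.0963,.012),np.radians(-11.0))
for b in blobs(c,(0,150,60),(4,255,255))[:3]: print(b.min(0),b.max(0),pt(c,b.mean(0),.03))
```

```text
shift cm [-0.13 -0.27 14.71] roll 0.5 q6 -0.15
[170  60] [227 105] [[0.38735138 0.03036036 0.03      ]]
[254 228] [300 248] [[ 0.4311091  -0.13293342  0.03      ]]
```

View pics/w3.png

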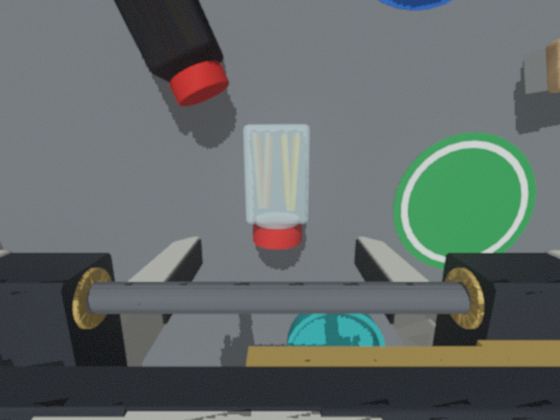

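The jar is centred between the fingers and square to them: glass at columns 244–309, lid at rows 225–248. Descending to grip.

Request:
{"method": "play_rows", "body": {
  "targets": [-0.1,-0.2,3.5,0,-0.1,-0.2,7,0.5,-0.1,-0.2,10.5,0.5,-0.1,-0.2,13,0.5,-0.1,-0.2,14.2,0.5,-0.1,-0.2,14.7,0.5,-0.1,-0.2,14.7,0.5]
}}

```text
t: 7.45
tool_pos: [0.4348, -0.0955, 0.0104]
orientation: [-2.422, -1.997, 0.002]
force: [0.1, 0.3, 0.4]
opening: 0.092
gripper_force: 0.0
```

Request:
{"method": "play_rows", "body": {
  "targets": [0,0,0,0,0,0,0,0,0,0,0,0,0,0,0,0,0,0,0,0,0,0,0,0],
  "grip": 5,
  "grip_force": 12
}}

```text
t: 7.95
tool_pos: [0.4362, -0.0969, 0.0124]
orientation: [2.425, 1.995, 0.001]
force: [0.4, -0.0, 2.8]
opening: 0.0602
gripper_force: 12.0
```

Request:
{"method": "play_rows", "body": {
  "targets": [0,0,-0.8,0,0,0,-2,0,0,0,-3.2,0,0,0,-4.5,0,0,0,-6,0,0,0,-7.5,0,0,0,-9,0,0,0,-9,0]
}}

```text
t: 8.62
tool_pos: [0.4371, -0.0972, 0.1047]
orientation: [2.423, 1.994, 0.003]
force: [-0.0, -0.4, -3.5]
opening: 0.0601
gripper_force: 12.0
```

Run:
```python
from h import *
a=cam("wrist")["image"]; b=cam("scene")["image"]
cv2.imwrite("pics/j4.png",np.hstack([a[0:300,180:460],cv2.resize(b[90:290,200:460],None,fx=1.5,fy=1.5)])[:,:,::-1])
```

```text
(no output)
```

View pics/j4.png

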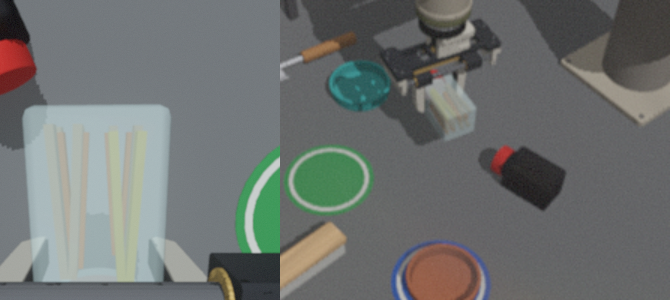

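The jar is up but, held by pad friction, has tilted only about 10°. I'll set it back down and regrip further out, on the lid, so its weight swings it upright.

Request:
{"method": "play_rows", "body": {
  "targets": [0,0,2,0,0,0,4.5,0,0,0,6.5,0,0,0,7.5,0,0,0,8.2,0,0,0,8.6,0,0,0,9,0,0,0,9,0]
}}

```text
t: 9.38
tool_pos: [0.436, -0.0969, 0.012]
orientation: [2.425, 1.996, 0.0]
force: [0.7, -1.0, -3.6]
opening: 0.06
gripper_force: 12.0
```

Request:
{"method": "play_rows", "body": {
  "targets": [0,0,0,0,0,0,0,0,0,0,0,0,-0.9,0,0,0,-1.8,0,0,0,-2.6,0,0,0,-2.6,0,0,0],
  "grip": 8.5
}}

```text
t: 9.97
tool_pos: [0.4304, -0.124, 0.0119]
orientation: [2.427, 1.994, -0.0]
force: [1.4, -1.5, -0.1]
opening: 0.0851
gripper_force: 0.0
```

Run:
```python
from h import *
c=cam("top")
for b in blobs(c,(80,20,60),(105,130,255),close=5):
    p=pt(c,b,.06)[:,:2].astype(np.float32);o,r=cv2.minEnclosingCircle(p)
    if .04<r<.085: print(cv2.minAreaRect(p))
b=cam("scene")["image"]; cv2.imwrite("pics/j5.png",cv2.resize(b[90:290,200:460],None,fx=2,fy=2)[:,:,::-1])
print(read_state()["tool_pos"])
```

```text
((0.44484806060791016, -0.04914716258645058), (0.06791683286428452, 0.06037379428744316), 78.92228698730469)
[ 0.43038937 -0.12280026  0.01163261]
```

View pics/j5.png

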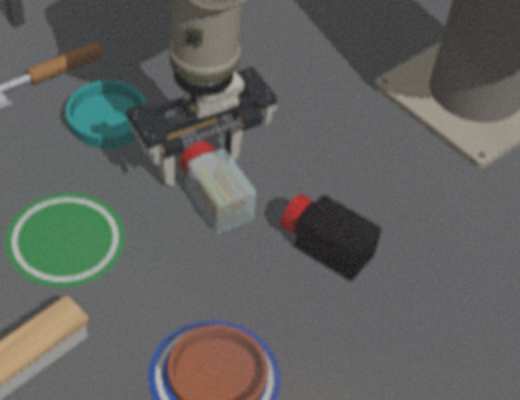

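The jar lies flat and unmoved, with the fingers astride the red lid. Gripping the lid gently and lifting.

Request:
{"method": "play_rows", "body": {
  "targets": [0,0,0,0,0,0,0,0,0,0,0,0,0,0,0,0,0,0,0,0,0,0,0,0],
  "grip": 4.2,
  "grip_force": 9
}}

```text
t: 10.57
tool_pos: [0.4306, -0.1221, 0.0117]
orientation: [2.425, 1.996, 0.0]
force: [0.3, 0.5, -0.5]
opening: 0.0514
gripper_force: 9.0
```

Request:
{"method": "play_rows", "body": {
  "targets": [0,0,-0.8,0,0,0,-2,0,0,0,-3.5,0,0,0,-5,0,0,0,-7,0,0,0,-9,0,0,0,-10.5,0,0,0,-12,0]
}}

```text
t: 11.23
tool_pos: [0.4301, -0.1222, 0.1327]
orientation: [-2.426, -1.996, 0.001]
force: [0.2, -0.5, -4.6]
opening: 0.0517
gripper_force: 9.0
```

Run:
```python
from h import *
a=cam("wrist")["image"]; b=cam("scene")["image"]
cv2.imwrite("pics/j6.png",np.hstack([a[0:300,180:460],cv2.resize(b[90:290,200:460],None,fx=1.5,fy=1.5)])[:,:,::-1])
```

```text
(no output)
```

View pics/j6.png

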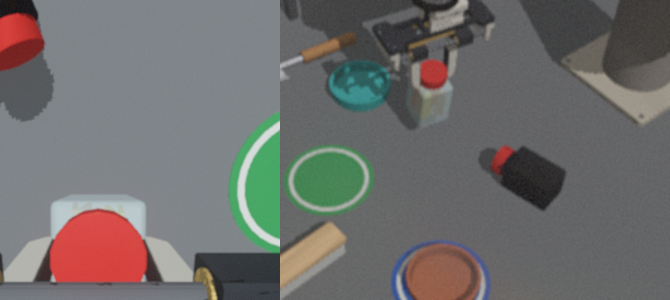

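The jar now hangs nearly upright by its lid. Moving it to the green round.

Run:
```python
from h import *
go((.6436,-.141,.1327),np.radians(-11.0))
```

```text
shift cm [ 2.28 21.12  0.25] roll -0.1 q6 -0.2
```

Request:
{"method": "play_rows", "body": {
  "targets": [0.1,0.8,0,0,0.3,2.3,0,0,0.5,4.5,0,0,0.7,7,0,0,1,9.5,0,0,1.3,12,0,0,1.6,14.5,0,0,1.8,16.6,0,0],
  "grip_force": 12
}}

```text
t: 12.0
tool_pos: [0.5977, -0.1359, 0.1288]
orientation: [-2.424, -1.995, 0.002]
force: [0.6, -0.7, -4.3]
opening: 0.0518
gripper_force: 12.0
```

Request:
{"method": "play_rows", "body": {
  "targets": [0.2,1.8,0,0,0.3,3,0,0,0.4,4,0,0,0.5,4.5,0,0,0.5,4.5,0,0,0.5,4.5,0,0]
}}

```text
t: 12.5
tool_pos: [0.6413, -0.1398, 0.1299]
orientation: [-2.424, -1.995, 0.002]
force: [0.0, -0.2, -3.4]
opening: 0.0517
gripper_force: 12.0
```

Run:
```python
from h import *
go((.6436,-.141,.09),np.radians(-11.0)); print(read_state()["tool_pos"])
a=cam("wrist")["image"]; b=cam("scene")["image"]; t=cam("top")["image"]
cv2.imwrite("pics/j7.png",np.hstack([cv2.resize(x,(400,300)) for x in (b[100:280,140:380],t[120:270,240:440])])[:,:,::-1])
c=cam("wrist")
for k in blobs(c,(0,150,60),(4,255,255))[:2]: print("red",k.min(0),k.max(0))
for k in blobs(c,(75,15,100),(105,130,255),close=5)[:2]: print("glass",k.min(0),k.max(0))
```

```text
shift cm [-0.07  0.26  3.99] roll -0.1 q6 -0.1
[ 0.6412999  -0.13982952  0.12993976]
red [230 210] [326 281]
glass [0 0] [559 366]
glass [170 283] [253 345]
```

View pics/j7.png

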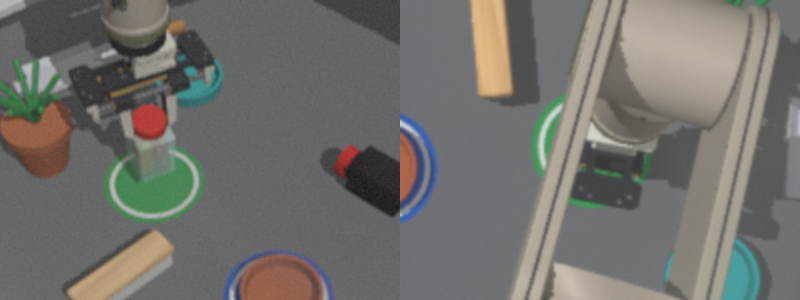

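The jar hangs over the green round, nearly upright. Lowering gently now, watching the force.

Request:
{"method": "play_rows", "body": {
  "targets": [0,0.2,0.8,0,0,0.2,1.6,0,0,0.2,2.3,0,0,0.2,2.8,0,0,0.2,3.1,0,0,0.2,3.3,0,0,0.2,3.4,0]
}}

```text
t: 13.28
tool_pos: [0.6436, -0.1407, 0.0979]
orientation: [-2.425, -1.996, 0.001]
force: [-5.9, -0.4, 4.9]
opening: 0.0517
gripper_force: 12.0
```

Request:
{"method": "play_rows", "body": {
  "targets": [0,0,0.1,0,0,0,0.2,0,0,0,0.3,0,0,0,0.4,0]
}}

```text
t: 13.62
tool_pos: [0.6454, -0.1417, 0.0973]
orientation: [2.423, 1.993, 0.002]
force: [-7.0, -1.9, 17.9]
opening: 0.0522
gripper_force: 12.1
```

Request:
{"method": "play_rows", "body": {
  "targets": [0,0,-0.3,0,0,0,-0.4,0]
}}

```text
t: 13.78
tool_pos: [0.6448, -0.1408, 0.0987]
orientation: [2.425, 1.995, 0.002]
force: [-0.8, 1.0, -4.3]
opening: 0.0518
gripper_force: 12.0
```

Run:
```python
from h import *
s=read_state(); print(s["tool_pos"],s["force"],s["wrist_torque"])
c=cam("wrist");b=cam("scene")
np.savez("pics/last.npz",w=c["image"],wT=c["cam_to_world"],s=b["image"])
im=np.hstack([cv2.resize(b["image"][130:230,190:290],(440,440),interpolation=cv2.INTER_CUBIC),cv2.resize(c["image"][150:330,200:350],(360,440))])
cv2.imwrite("pics/j8.png",im[:,:,::-1])
# expected upright corners in scene image
def proj(c,P):
    T=np.linalg.inv(c["cam_to_world"]); p=P@T[:3,:3].T+T[:3,3]; f=210/np.tan(np.radians(c["vfov"]/2))
    return np.c_[c["cx"]+f*p[:,0]/-p[:,2],c["cy"]-f*p[:,1]/-p[:,2]]
x,y,z=s["tool_pos"]; a=np.radians(-11)
k=np.array([[np.cos(a),np.sin(a)],[-np.sin(a),np.cos(a)]])*.03
for h in(z+.019-.109,z+.019-.017):
    P=np.array([[*(np.array([x,y])+i*k[0]+j*k[1]),h] for i,j in((1,1),(1,-1),(-1,-1),(-1,1))])
    print("scene crop",((proj(b,P)-[190,130])*4.4).round(), "wristcrop",((proj(c,P)-[200,150])*[2.4,440/180]).round())
```

```text
[ 0.64475189 -0.14077064  0.0986572 ] [-0.8267053   1.00825219 -4.30085923] [0.0068693  0.04859849 0.00898811]
scene crop [[156. 396.]
 [118. 325.]
 [209. 291.]
 [249. 360.]] wristcrop [[265.  70.]
 [261. 229.]
 [105. 229.]
 [100.  71.]]
scene crop [[141. 296.]
 [102. 224.]
 [198. 190.]
 [240. 260.]] wristcrop [[307. 126.]
 [298. 358.]
 [ 65. 358.]
 [ 54. 127.]]
```

View pics/j8.png

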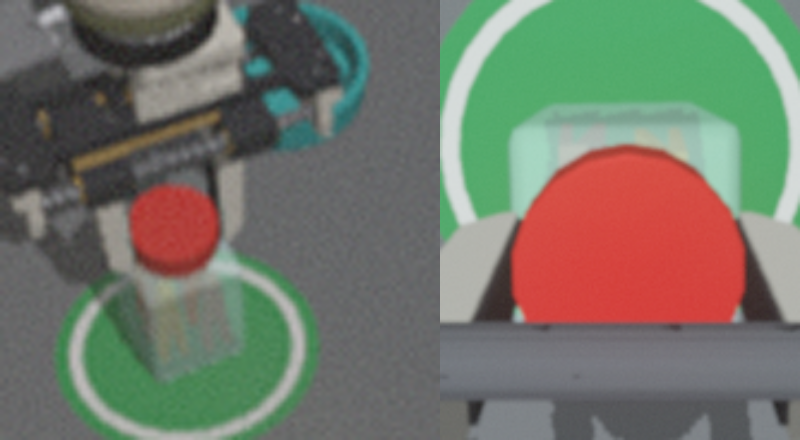

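The last picture shows the jar over the green round with its base swung about 6° past vertical, towards the robot's right. I'll touch its left base edge down 1.2 cm further left, then tip it back flat with a small sideways drag.

Request:
{"method": "play_rows", "body": {
  "targets": [0.4,0,-0.3,0,1.2,0,-0.3,0,1.2,0,-0.1,0,1.2,0,0.1,0,1.2,0,0.2,0],
  "grip_force": 8
}}

```text
t: 14.3
tool_pos: [0.6463, -0.1287, 0.0955]
orientation: [2.425, 1.997, -0.001]
force: [-2.3, -0.6, 2.2]
opening: 0.0519
gripper_force: 8.0
```

Request:
{"method": "play_rows", "body": {
  "targets": [-0.2,0,0,0,-0.4,0,0.05,0,-0.6,0,0.1,0,-0.8,0,0.1,0]
}}

```text
t: 14.63
tool_pos: [0.645, -0.1367, 0.0956]
orientation: [2.426, 1.996, 0.001]
force: [-2.2, 2.6, 5.6]
opening: 0.0519
gripper_force: 8.0
```

```bash
cat >> h.py <<'E'
def edge():
    s=read_state(); c=cam("wrist"); hsv=cv2.cvtColor(c["image"],cv2.COLOR_RGB2HSV)
    cols=hsv[150:230,255:300].astype(float).mean(1)
    g=np.abs(np.diff(cols[:,1])); 
    print("z",s["tool_pos"].round(4),"F",s["force"].round(1),"wrist sat by row",cols[5:75:2,1].round().astype(int))
E
python3 - <<'E'
from h import *
edge()
d=np.load("pics/last.npz"); h=cv2.cvtColor(d["w"],cv2.COLOR_RGB2HSV)[150:230,255:300].astype(float).mean(1); print("before",h[5:75:2,1].round().astype(int))
E
```

```text
z [ 0.645  -0.1367  0.0956] F [-2.2  2.6  5.6] wrist sat by row [131 131 132 132 132 132 132 131 129  90  68  66  59  56  51  46  44  43
  41  39  37  33  32  32  29  29  38 105 142 162 170 170 171 173 174]
before [134 134 134 134 135 135 134 134 134 133 133 133 132 132 132 131 131 130
 115  74  68  61  58  47  38  33  30  38 109 142 162 172 173 173 174]
```

Run:
```python
from h import *
c=cam("wrist"); T=np.linalg.inv(c["T_tool_cam"]); f=210/np.tan(np.radians(c["vfov"]/2))
for h in(.0956,.09):
  for x in(.02,.025,.03,.035,.04):
    p=T[:3,:3]@[x,0,h]+T[:3,3]; print(h,x,(c["cy"]+f*p[1]/p[2]).round(1))
edge()
```

```text
0.0956 0.02 189.0
0.0956 0.025 183.5
0.0956 0.03 178.0
0.0956 0.035 172.3
0.0956 0.04 166.7
0.09 0.02 190.2
0.09 0.025 184.5
0.09 0.03 178.8
0.09 0.035 173.1
0.09 0.04 167.3
z [ 0.645  -0.1369  0.0957] F [-1.9  2.5  5.5] wrist sat by row [132 132 132 132 132 132 132 131 126  83  68  65  59  56  50  46  44  43
  41  39  37  33  32  32  28  28  39 107 143 164 170 170 171 173 175]
```

Request:
{"method": "play_rows", "body": {
  "targets": [0,0,-0.5,0,0,0,-0.9,0,-0.5,0,-0.9,0,-0.9,0,-0.9,0,-0.9,0,-0.6,0,-0.9,0,-0.3,0,-0.9,0,-0.1,0,-0.9,0,0,0]
}}

```text
t: 15.45
tool_pos: [0.6429, -0.145, 0.095]
orientation: [-2.425, -1.996, -0.0]
force: [-4.6, 3.2, 7.2]
opening: 0.0518
gripper_force: 8.0
```

Run:
```python
from h import *
edge()
```

```text
z [ 0.6429 -0.145   0.095 ] F [-4.6  3.2  7.2] wrist sat by row [133 134 133 134 134 134 134 133 133 131  89  69  65  60  59  52  47  45
  43  40  37  34  32  32  32  29  42 110 145 165 171 171 173 175 176]
```

Request:
{"method": "play_rows", "body": {
  "targets": [0.1,0,0,0,0.2,0,0,0,0.3,0,0,0,0.3,0,0,0]
}}

```text
t: 15.83
tool_pos: [0.6436, -0.1427, 0.0948]
orientation: [2.425, 1.996, -0.001]
force: [-3.2, -2.3, 2.7]
opening: 0.0518
gripper_force: 8.0
```

Run:
```python
from h import *
edge()
```

```text
z [ 0.6436 -0.1427  0.0948] F [-3.2 -2.3  2.7] wrist sat by row [133 134 134 134 134 134 134 133 133 132 132  97  70  65  61  59  52  45
  44  43  40  35  32  31  31  31  35 105 143 163 172 171 174 176 176]
```

The base edge is now at row 177, and 178 is expected for a flat base. Releasing and rising.

Request:
{"method": "play_rows", "body": {
  "targets": [0,0,-0.05,0,0,0,-0.05,0,0,0,-0.05,0,0,0,-0.05,0,0,0,-0.05,0,0,0,-0.05,0],
  "grip": 7.5
}}

```text
t: 16.38
tool_pos: [0.6437, -0.1425, 0.0952]
orientation: [2.426, 1.996, 0.0]
force: [-0.5, 0.6, 0.2]
opening: 0.0748
gripper_force: 0.0
```

Request:
{"method": "play_rows", "body": {
  "targets": [0,0,-0.5,0,0,0,-2,0,0,0,-4,0,0,0,-7,0,0,0,-10,0,0,0,-13,0,0,0,-15,0]
}}

```text
t: 16.97
tool_pos: [0.6445, -0.1428, 0.2495]
orientation: [2.423, 1.994, 0.004]
force: [1.0, 1.3, 0.2]
opening: 0.0749
gripper_force: 0.0
```

Request:
{"method": "play_rows", "body": {
  "targets": [0,-3,0,0,0,-6,0,0,0,-9,0,0,0,-13,0,0,0,-17,0,0,0,-20,0,0,0,-22,0,0]
}}

```text
t: 17.55
tool_pos: [0.4255, -0.0996, 0.2455]
orientation: [2.425, 1.996, 0.0]
force: [-1.0, -0.3, 0.4]
opening: 0.0747
gripper_force: 0.0
```

Run:
```python
from h import *
for n in("top","scene"):
  c=cam(n)
  for m,lo,hi,z in(("terra",(2,110,50),(14,255,230),.026),("blue",(105,120,40),(130,255,255),0),("green",(50,100,30),(75,255,255),0),("lid",(0,150,60),(4,255,255),.118)):
   for b in blobs(c,lo,hi,amin=40,close=5):
    p=pt(c,b,z)[:,:2].astype(np.float32);o,r=cv2.minEnclosingCircle(p)
    if .02<r<.085 and abs(o[1])<.25: print(n,m,np.round(o,4),round(r,4))
s=read_state();print(s["t"],s["tool_pos"],s["force"])
```

```text
top terra [0.6157 0.1464] 0.0583
top terra [ 0.656  -0.1492] 0.0288
top blue [0.6171 0.1431] 0.0796
top green [ 0.6434 -0.1412] 0.0797
top lid [ 0.6415 -0.1378] 0.0255
top lid [0.3941 0.0289] 0.0228
scene terra [0.6195 0.1478] 0.0615
scene terra [ 0.6049 -0.2049] 0.0338
scene blue [0.6183 0.1415] 0.0783
scene blue [0.7161 0.2469] 0.0204
scene green [ 0.6421 -0.1436] 0.0785
scene lid [ 0.6469 -0.1344] 0.0299
scene lid [0.4425 0.075 ] 0.0273
17.65 [ 0.42591043 -0.09978287  0.24598404] [ 0.47059309 -0.52522463  0.70807341]
```

The lid is at the expected upright height, within about 4 mm of the green centre in the top view. The saucer is about 3.5 mm off the blue centre, with 20 mm of margin to its edge. Handing in.

```bash
python3 -c "
from plant import workorder; print(workorder.close_job())"
```

```text
the job is handed in; nothing more can be done
None
```

I slid the saucer onto the blue round (about 3–5 mm off centre), then set the jar upright, lid up, on the green round (about 4–10 mm off centre, depending on the camera), and handed the job in at about 18 s.

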